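# Register a tube rack in the scanner corner

### The job

First press the scanner's steel reset plunger all the way down to clear the last scan, and let it spring back up. Then set the long 24-tube rack upright on the scanner bed and push it snugly into the corner, its long side flush against the long stop and its end flush against the short stop; finish while still holding it there, pressing firmly against both stops. Leave everything else on the bench where it is.

Things in the scene. Friction and masses are not known exactly. Their poses are not given: they have to be found in the camera images.
- rack: loose white block with 6 x 4 grey tube caps in its top: 96 mm along its x, 60 mm along its y, 52 mm high over the caps (plain sides up to 46 mm); 0.2 to 0.41 kg. Origin: centre of its underside. Starts upright on the bench; either end may lead. Can be gripped across its 60 mm width, with the fingertips over 20 mm above its underside so that they clear the stops
- scanner: fixed rack scanner, a low white housing 260 mm along its x, 300 mm along its y, with a flat, polished bed 50 mm above the bench (the rack slides easily on it and on the stops). Origin: centre of its underside. On the bed: two aluminium stops forming a corner, a console strip 14 mm high along the +x edge (x from 89 to 123 mm), and the plunger at scanner x -20, y -100 mm
- corner (a point): where the two stops' inner faces meet, at bed height (scanner x 55, y 105, z 50 mm); axes parallel to the scanner's. When the rack is home its centre is 48 mm towards -x and 30 mm towards -y from it, its long side along scanner x
- long_stop: fixed aluminium bar on the bed, 86 mm along scanner x, 12 mm thick, 18 mm high; its inner face looks to scanner -y and passes through the corner point. Its frame has the scanner's axes; its origin is the scanner's middle at bed height, not on the bar
- short_stop: fixed aluminium bar on the bed, 52 mm along scanner y, 12 mm thick, 18 mm high; its inner face looks to scanner -x and passes through the corner point. Its frame has the scanner's axes; its origin is the scanner's middle at bed height, not on the bar
- plunger_top (a point): centre of the top of the reset plunger: a steel mushroom head 30 mm across on a stem, its top 34 mm above the bed when up; it goes straight down
- plunger (a joint): travel of the reset plunger: 0 is up, 0.010 m is fully down on its stop (needs about 6 N at the bottom, about 2 N to start); it springs back up when let go
- square_rack: a bystander: small square 9-tube rack, 50 x 50 x 45 mm, white with grey caps (origin: centre of underside)
- tall_jar: a bystander: white reagent jar, 68 mm across, 130 mm high (origin: centre of underside)
- beaker: a bystander: open glass beaker, 68 mm across, 85 mm high (origin: centre of underside)
- spatula: a bystander: flat steel spatula about 170 mm long, lying on the bench (origin: under its middle, x axis along it)
- notebook: a bystander: closed notebook, 150 x 210 x 14 mm (origin: centre of underside)
- pen: a bystander: pen 130 x 11 x 11 mm lying on the notebook (origin: centre of underside)
- weigh_dish: a bystander: shallow square weighing dish, 75 x 75 x 18 mm (origin: centre of underside)

How it is judged:
By the outcome, as a careful person would: the job done as asked, in the order asked, and still so for the second after the job is handed in, while the arm keeps its last pose, push and grip.
It also fails if it takes over 69 s, if anything falls off the work surface, if the arm or the gripper's body presses on something with over 40 N, if the wrist force passes 120 N, or if a joint passes its speed limit or range.

### The arm

A 6-joint arm with a two-finger parallel gripper is mounted at the origin on the work surface. World frame = base frame: x ahead of the robot, y to its left, z up, the work surface at z = 0. Lengths are in m, angles in rad, forces in N, time in s.
With the tool pointing down it reaches from about 0.325 to 0.75 m from the base axis. Payload 7.6 kg.
Tool frame: the origin (TCP) lies at the very end of the fingers, on their centre line; the grasp point (between the pads) lies 19 mm behind it; y points along the fingers, x is the direction in which the jaws open and shut, and the axes are right-handed (so a half turn about y gives the same grasp; the last joint's range is limited). The gripper opens to 85 mm and grips with 20 to 120 N. Pads are 22 mm wide; open, the fingers measure 114 mm over their backs; the gripper's body (76 mm by 85 mm) begins 54 mm behind the grasp point. The pads swing forward as they close: fully open they stand 13 mm farther back than shut.
Start: joints at [-1.343, 0.052, 1.401, -0, 1.689, -0.07], TCP at [0.154, -0.502, 0.205] pointing down, gripper open.
Joint ranges: [-2.9, 2.9], [-0.91, 2.17], [0.12, 2.37], [-1.06, 4.2], [0.26, 2.73], [-2.93, 2.93]. Speed limits (rad/s): [2.57, 2.57, 3.01, 3.14, 3.14, 3.14].

### API

Orientations are given as a 3x3 rotation matrix whose columns are the frame's x, y, z axes.
In Python, from bench import * gives the robot as it stands.
- The arm moves only by the shell command python3 -m pendant 'ROWS' [FORCE]. ROWS is JSON, a list of rows, each a list of 3 entries, a list of its own where there are three numbers: the turn, a rotation vector about the world's x, y, z in rad, then the shift along the world's x, y, z in m, then the gripper's target within -1 to 1 (fully open at 1, half-way at 0, shut at -1). A call has 1 to 10 rows; each row is the pose to reach, as a shift and turn from the pose measured when the call began; what a row does not reach only later rows make up. A row lasts 1/12 s, in which the tool goes at most 41.7 mm and 7.16 degrees, less where a joint would pass 70% of its speed; a pose out of reach is approached as far as the arm can. A call with a gripper value outside its range is refused whole. The fingers move at their own pace and stop on an object; FORCE is the grip in N (left out, the last holds). Time passes only in rows, so rows that repeat a pose let the fingers close. It gives the time, the measured TCP pose, the force and the opening at its end, in the units of the state.
- sense(): the state, without advancing time (a new reading comes with each control period).
- camera(name): name is "side" or "top"; returns a dict with "image" (400x640x3 uint8, red, green, blue), "camera_matrix" (3x3 intrinsics, pixels), "R" (3x3) and "t" (3): a world point X has camera coordinates R X + t. Camera axes: x right, y down, z forward; pixel columns grow to the right and rows downward; lengths in m; the calibration is good to about 2 mm. A picture is of the moment at which its call begins. There is no depth.
- hand_in(): hands the job in, once; it reports no verdict.
Trained networks look in the newest picture that a camera, given by its name, has taken for a name from the list of things; names that differ only in an ending like _2 or _b are one class to them, and where a whole thing is asked for, a point or a joint stands for the part that bears it (a point fixed in the world has none). Each returns a list of dicts, best first, with "p" (0 to 1); they miss things now and then, are a little off and sometimes report something else, mostly with a low value. They report only what shows in the picture. A call takes as long as a camera call.
- recognise(camera, name): "at" ([x, y, z] in m, in the coordinates of the camera as it stood for that picture, good to about 4 mm: the middle of the surface that is visible of it).
The state is a dict: "t": time; "joint_positions": joint angles; "qvel": joint speeds; "joint_torque": joint torques, N m; "ee_pos": TCP position; "orientation": TCP orientation; "force": force on the tool from outside, world axes, zero at the start; "ft_torque": the same for the moment, N m; "width": finger opening in m.
Only numpy, scipy, OpenCV 4.12 (cv2) and the standard library are available. Lean on these libraries where they do the work, as an engineer would, in place of code of your own. Each camera call takes 0.05 s, during which the arm holds its last target. There are 200 camera calls.

## Working session

There is one attempt and no reset: what is moved stays moved. The work goes in short steps, Python scripts to look and compute and a shell command to move; the robot and the scene stay as the last step left them, time stands still between calls to the robot, and variables do not carry over. Pictures are saved under pics/ and viewed, about 8 in all and at most 12, crops included, and the job is handed in when it is done.

```bash
mkdir -p pics; cat > h.py <<'E'
from bench import *
import numpy as np, cv2
def snap(n,f):
    c=camera(n); cv2.imwrite('pics/'+f,c['image'][:,:,::-1]); return c
def w(c,p): return c['R'].T@(np.array(p)-c['t'])
def proj(c,X):
    q=c['R']@np.array(X)+c['t']; q=c['camera_matrix']@q; return q[:2]/q[2]
def onplane(c,u,v,z):
    d=c['R'].T@np.linalg.inv(c['camera_matrix'])@[u,v,1]; o=-c['R'].T@c['t']
    return o+d*(z-o[2])/d[2]
E
python3 - <<'E'
from h import *
np.set_printoptions(precision=4,suppress=True)
s=sense(); print({k:np.round(s[k],4).tolist() for k in ('t','ee_pos','orientation','force','width')})
for n in ('top','side'):
    c=snap(n,n+'0.png'); print(n,'cam at',-c['R'].T@c['t'],c['R'][2])
    for o in ('rack','scanner','plunger_top','long_stop','short_stop','square_rack','tall_jar','beaker','spatula','notebook','weigh_dish'):
        for r in recognise(n,o)[:2]:
            print(o,round(r['p'],2),w(c,r['at']),proj(c,w(c,r['at'])).round())
E
```

```text
{'t': 0.0, 'ee_pos': [0.154, -0.5016, 0.2043], 'orientation': [[0.2934, -0.0004, 0.956], [-0.956, 0.0015, 0.2934], [-0.0016, -1.0, 0.0001]], 'force': [0.7847, 0.2875, -1.3981], 'width': 0.0852}
top cam at [0.2985 0.0233 1.5762] [ 0.1578  0.0003 -0.9875]
rack 0.65 [ 0.4524 -0.3303  0.0412] [418. 233.]
scanner 0.93 [0.5582 0.1844 0.0484] [264. 199.]
plunger_top 0.72 [0.5581 0.1833 0.054 ] [264. 199.]
plunger_top 0.61 [0.5326 0.0919 0.0834] [291. 205.]
long_stop 0.64 [0.5808 0.3012 0.0632] [229. 191.]
short_stop 0.68 [0.5579 0.1894 0.0472] [263. 199.]
short_stop 0.65 [0.6329 0.2583 0.072 ] [242. 175.]
square_rack 0.82 [ 0.5071 -0.4817  0.0415] [462. 217.]
square_rack 0.25 [0.5325 0.0913 0.086 ] [291. 205.]
tall_jar 0.75 [ 0.7083 -0.2904  0.1273] [410. 151.]
beaker 0.75 [ 0.7381 -0.1543  0.0453] [365. 149.]
spatula 0.72 [ 0.3185 -0.1354  0.0056] [358. 273.]
notebook 0.98 [0.4792 0.5346 0.0154] [161. 222.]
weigh_dish 0.95 [ 0.3065 -0.3421 -0.0006] [419. 277.]
weigh_dish 0.73 [ 0.4513 -0.3308  0.0441] [418. 233.]
side cam at [-0.0496  0.7383  1.2048] [ 0.3917 -0.4991 -0.773 ]
rack 0.6 [ 0.4525 -0.3169  0.0497] [406. 146.]
rack 0.21 [0.5862 0.3031 0.0747] [239. 254.]
scanner 0.78 [0.5476 0.2092 0.048 ] [274. 243.]
plunger_top 0.4 [0.534  0.0959 0.0842] [304. 211.]
plunger_top 0.28 [ 0.704  -0.2784  0.0906] [335. 112.]
long_stop 0.68 [0.5861 0.3017 0.0702] [240. 255.]
short_stop 0.53 [0.4747 0.5371 0.0286] [208. 356.]
square_rack 0.71 [ 0.5042 -0.477   0.0353] [417. 116.]
square_rack 0.24 [0.5486 0.2087 0.048 ] [274. 243.]
tall_jar 0.67 [ 0.7022 -0.2811  0.0875] [336. 112.]
beaker 0.76 [ 0.7243 -0.144   0.0582] [305. 140.]
spatula 0.84 [ 0.3327 -0.1281  0.0051] [406. 211.]
notebook 0.7 [0.4834 0.5342 0.0124] [208. 355.]
```

View pics/top0.png

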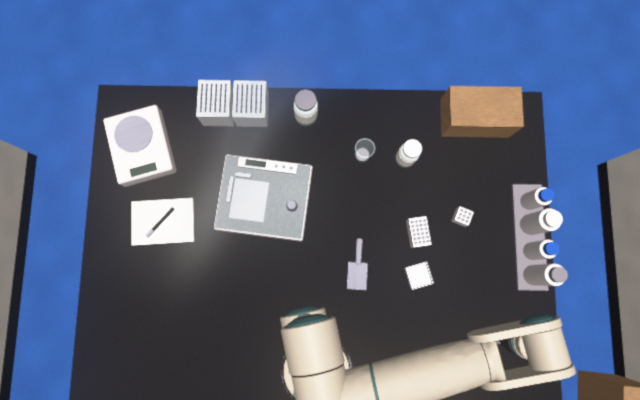

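View pics/side0.png

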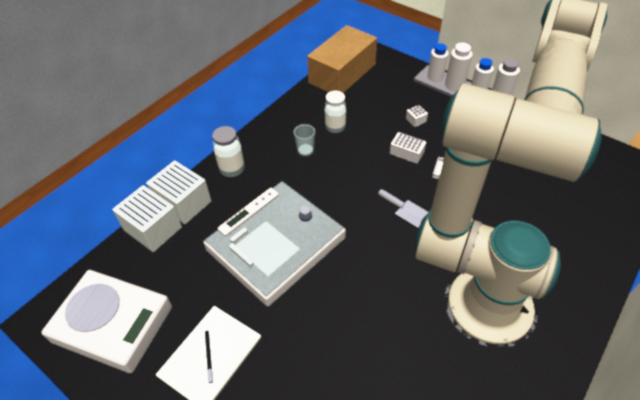

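The top view shows the scanner at (264,199), with its console at the top, so scanner +x is roughly world +x. The stops are at its upper left (229,191 and 242,175), the plunger is at (291,205) and the rack at (418,233). Next I'll measure the yaw on enlarged crops.

```bash
python3 - <<'E'
from h import *
a=cv2.imread('pics/top0.png')
A=cv2.resize(a[145:250,205:325],None,fx=4,fy=4,interpolation=cv2.INTER_CUBIC)
B=cv2.resize(a[207:259,400:435+5],None,fx=8,fy=8,interpolation=cv2.INTER_CUBIC)
o=np.zeros((420,800,3),np.uint8); o[:,:480]=A; o[:416,480:800]=B
cv2.imwrite('pics/crop1.png',o)
E
```

```text
(no output)
```

View pics/crop1.png

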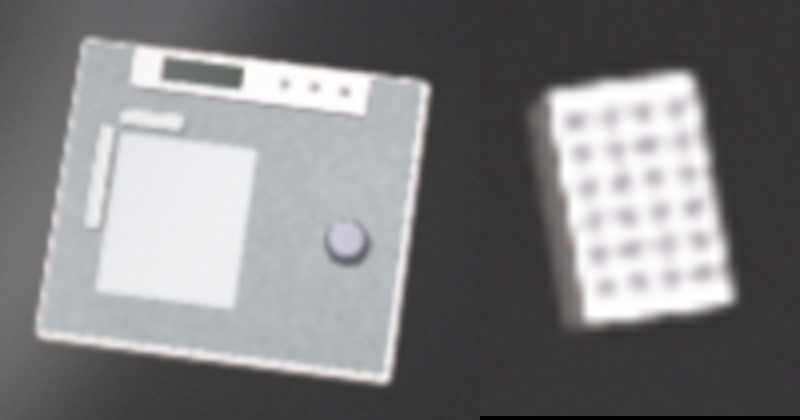

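The crop shows the scanner corners at (84,38), (430,82), (388,384) and (37,336), and the rack's top corners at (547,88), (691,70), (736,302) and (583,325).

```bash
python3 - <<'E'
from h import *
np.set_printoptions(precision=4,suppress=True)
from scipy.optimize import least_squares
c=camera('top')
def fit(px,z,L,W):
    # corners order: (+x,+y),(+x,-y),(-x,-y),(-x,+y)
    P=np.array([onplane(c,u,v,z)[:2] for u,v in px])
    m=np.array([[1,1],[1,-1],[-1,-1],[-1,1]])*[L/2,W/2]
    f=lambda p:(np.c_[np.cos(p[2])*m[:,0]-np.sin(p[2])*m[:,1]+p[0],np.sin(p[2])*m[:,0]+np.cos(p[2])*m[:,1]+p[1]]-P).ravel()
    r=least_squares(f,[*P.mean(0),0]); print(r.x,np.degrees(r.x[2]),'res',r.fun); return r.x
S=np.array([[84,38],[430,82],[388,384],[37,336]])/4+[205,145]
R=(np.array([[547,88],[691,70],[736,302],[583,325]])-[480,0])/8+[400,207]
s=fit(S,.05,.26,.30); r=fit(R,.046,.096,.06)
def T(x,y): return s[:2]+[np.cos(s[2])*x-np.sin(s[2])*y,np.sin(s[2])*x+np.cos(s[2])*y]
print('plunger',T(-.02,-.1),'corner',T(.055,.105),'home',T(.007,.075))
print('longstop c',T(.012,.111),'shortstop c',T(.061,.079))
print('plunger px',onplane(c,347/4+205,240/4+145,.084), 'stop px corner', onplane(c,114/4+205,130/4+145,.05))
# white-pixel minarearect for the rack
g=cv2.cvtColor(cv2.cvtColor(c['image'],cv2.COLOR_RGB2BGR),cv2.COLOR_BGR2GRAY)
m=np.zeros_like(g); m[207:259,400:440]=g[207:259,400:440]>130
m=cv2.morphologyEx(m,cv2.MORPH_CLOSE,np.ones((3,3)))
q=cv2.boxPoints(cv2.minAreaRect(cv2.findNonZero(m))); print(q, np.array([onplane(c,u,v,.046)[:2] for u,v in q]))
E
```

```text
[ 0.5639  0.1856 -0.1151] -6.595780379155318 res [ 0.0017  0.0011  0.0008 -0.0019 -0.0009 -0.0027 -0.0016  0.0035]
[ 0.4568 -0.337   0.1511] 8.655081949892887 res [-0.0016 -0.0007 -0.0011  0.0003  0.0006  0.0023  0.0021 -0.0019]
plunger [0.5326 0.0886] corner [0.6306 0.2836] home [0.5795 0.2593]
longstop c [0.5886 0.2945] shortstop c [0.6336 0.2571]
plunger px [0.533  0.0894 0.084 ] stop px corner [0.6291 0.2897 0.05  ]
[[407.0672 218.047 ]
 [426.235  214.6645]
 [431.5101 244.5571]
 [412.3423 247.9396]] [[ 0.5011 -0.2951]
 [ 0.5135 -0.3594]
 [ 0.4139 -0.3746]
 [ 0.4017 -0.3109]]
```

```bash
python3 -m pendant '[[[0,0,0],[0.2,0.31,0.02],-1],[[0,0,0],[0.2,0.31,0.02],-1],[[0,0,0],[0.2,0.31,0.02],-1],[[0,0,0],[0.2,0.31,0.02],-1],[[0,0,0],[0.2,0.31,0.02],-1],[[0,0,0],[0.2,0.31,0.02],-1],[[0,0,0],[0.2,0.31,0.02],-1],[[0,0,0],[0.2,0.31,0.02],-1],[[0,0,0],[0.2,0.31,0.02],-1],[[0,0,0],[0.2,0.31,0.02],-1]]' 40
```

```text
t: 2.08
ee_pos: [0.3566, -0.1874, 0.2259]
orientation: [[0.3, 0.002, 0.954], [-0.954, 0.001, 0.3], [-0.0, -1.0, 0.002]]
force: [0.6, 0.1, -0.4]
width: -0.0002
```

```bash
python3 -m pendant '[[[0,0,0],[0.176,0.279,-0.08],-1],[[0,0,0],[0.176,0.279,-0.08],-1],[[0,0,0],[0.176,0.279,-0.08],-1],[[0,0,0],[0.176,0.279,-0.08],-1],[[0,0,0],[0.176,0.279,-0.08],-1],[[0,0,0],[0.176,0.279,-0.08],-1],[[0,0,0],[0.176,0.279,-0.08],-1],[[0,0,0],[0.176,0.279,-0.08],-1],[[0,0,0],[0.176,0.279,-0.08],-1],[[0,0,0],[0.176,0.279,-0.115],-1]]'
python3 - <<'E'
from h import *
np.set_printoptions(precision=4,suppress=True)
s=sense(); print(s['ee_pos'],s['force'])
A=[]
for n in ('top','side'):
    c=snap(n,n+'1.png')
    for r in recognise(n,'plunger_top')[:2]: print(n,r['p'],w(c,r['at']))
    u,v=proj(c,s['ee_pos']).astype(int); im=cv2.imread(f'pics/{n}1.png'); A.append(cv2.resize(im[v-50:v+50,u-50:u+50],None,fx=4,fy=4,interpolation=cv2.INTER_CUBIC))
cv2.imwrite('pics/crop2.png',np.hstack(A))
E
```

```text
t: 2.92
ee_pos: [0.5368, 0.0943, 0.1158]
orientation: [[0.303, 0.013, 0.953], [-0.953, 0.002, 0.303], [0.002, -1.0, 0.013]]
force: [0.5, -0.1, 0.5]
width: 0.0001
[0.5368 0.0943 0.1158] [ 0.4638 -0.0974  0.4856]
side 0.72 [ 0.3014 -0.3062  0.0072]
side 0.48 [0.5349 0.0952 0.0845]
```

View pics/crop2.png

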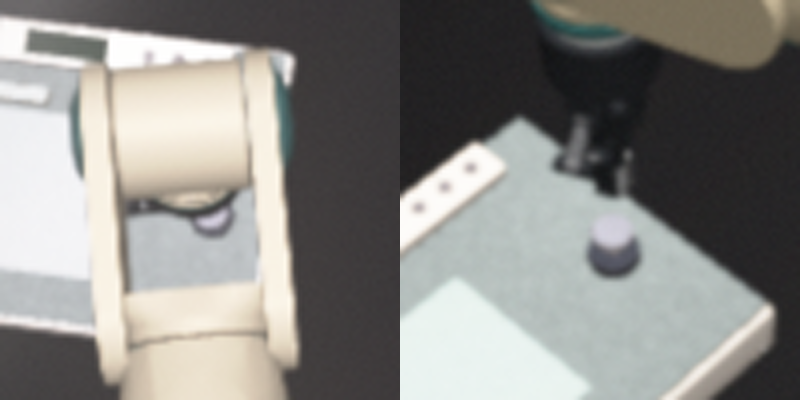

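The side crop shows the closed fingertips directly above the plunger head (613,228). Next I press down in stages.

```bash
python3 -m pendant '[[[0,0,0],[-0.003,-0.002,-0.015],-1],[[0,0,0],[-0.003,-0.002,-0.025],-1],[[0,0,0],[-0.003,-0.002,-0.03],-1],[[0,0,0],[-0.003,-0.002,-0.035],-1],[[0,0,0],[-0.003,-0.002,-0.038],-1],[[0,0,0],[-0.003,-0.002,-0.038],-1]]'
```

```text
t: 3.62
ee_pos: [0.5289, 0.0888, 0.0726]
orientation: [[0.299, -0.0, 0.954], [-0.954, 0.0, 0.299], [-0.0, -1.0, -0.0]]
force: [0.4, -0.0, -0.0]
width: -0.0001
```

```bash
cat > look.py <<'E'
from h import *
import sys
np.set_printoptions(precision=4,suppress=True)
c=snap('side',sys.argv[1]); s=sense(); print(s['t'],s['ee_pos'],s['force'],s['width'])
k=float(sys.argv[2]) if len(sys.argv)>2 else 6
u,v=proj(c,s['ee_pos']).astype(int); h=int(300/k); im=cv2.imread('pics/'+sys.argv[1])
cv2.imwrite('pics/'+sys.argv[1],cv2.resize(im[max(v-h,0):v+h,max(u-h,0):u+h],None,fx=k,fy=k,interpolation=cv2.INTER_CUBIC))
E
python3 look.py s3.png
```

```text
3.6667 [0.5291 0.0889 0.073 ] [ 0.5281 -0.0696 -0.2071] -0.0002787101470765352
```

View pics/s3.png

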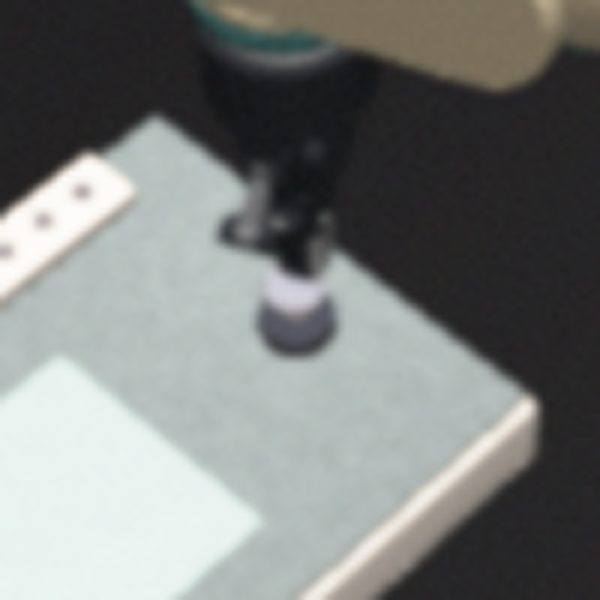

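The fingertips (305,272) still seem to be above the head (297,292), and the force is about 0. I'll re-centre and go down in small steps until there is contact.

```bash
python3 -m pendant '[[[0,0,0],[0.004,0.004,-0.002],-1],[[0,0,0],[0.004,0.004,-0.004],-1],[[0,0,0],[0.004,0.004,-0.005],-1],[[0,0,0],[0.004,0.004,-0.005],-1]]'; python3 look.py s4.png
```

```text
t: 4.0
ee_pos: [0.533, 0.093, 0.0677]
orientation: [[0.3, -0.0, 0.954], [-0.954, 0.0, 0.3], [-0.0, -1.0, -0.0]]
force: [0.6, 0.6, 0.1]
width: 0.0
4.05 [0.533  0.0929 0.0678] [-0.8977 -0.5529 -0.0723] 0.00011205727943417574
```

```bash
python3 -m pendant '[[[0,0,0],[0,0,-0.002],-1],[[0,0,0],[0,0,-0.003],-1],[[0,0,0],[0,0,-0.004],-1],[[0,0,0],[0,0,-0.004],-1]]'; python3 look.py s5.png
```

```text
t: 4.38
ee_pos: [0.5329, 0.0929, 0.0635]
orientation: [[0.3, -0.0, 0.954], [-0.954, 0.0, 0.3], [-0.0, -1.0, -0.0]]
force: [0.5, 1.1, 0.0]
width: -0.0
4.4333 [0.5329 0.0929 0.0636] [-0.2452  0.0545 -1.0145] 7.308059293664635e-05
```

View pics/s5.png

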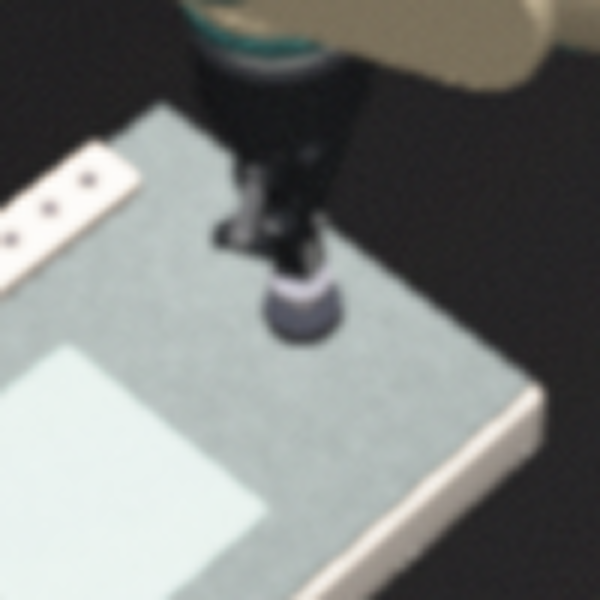

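The tips now cover the back of the head, and they sit about 15–20 mm above the reported TCP. I'll continue down.

```bash
python3 -m pendant '[[[0,0,0],[0,0,-0.002],-1],[[0,0,0],[0,0,-0.003],-1],[[0,0,0],[0,0,-0.004],-1],[[0,0,0],[0,0,-0.004],-1]]'
```

```text
t: 4.77
ee_pos: [0.5328, 0.0929, 0.0593]
orientation: [[0.3, -0.001, 0.954], [-0.954, 0.0, 0.3], [-0.0, -1.0, -0.001]]
force: [-0.6, 0.2, 0.8]
width: 0.0001
```

```bash
python3 -m pendant '[[[0,0,0],[0,0,-0.002],-1],[[0,0,0],[0,0,-0.003],-1],[[0,0,0],[0,0,-0.003],-1]]'
```

```text
t: 5.02
ee_pos: [0.533, 0.0929, 0.0565]
orientation: [[0.3, -0.0, 0.954], [-0.954, 0.0, 0.3], [-0.0, -1.0, -0.0]]
force: [1.3, -0.3, 2.5]
width: -0.0001
```

Contact starts near reported z ≈ 0.058 (2.5 N), so the bottom should be near 0.048.

```bash
python3 -m pendant '[[[0,0,0],[0,0,-0.002],-1],[[0,0,0],[0,0,-0.004],-1],[[0,0,0],[0,0,-0.005],-1],[[0,0,0],[0,0,-0.005],-1]]'
```

```text
t: 5.35
ee_pos: [0.5331, 0.093, 0.0515]
orientation: [[0.3, 0.0, 0.954], [-0.954, 0.0, 0.3], [-0.0, -1.0, 0.0]]
force: [-0.9, -0.1, 3.5]
width: 0.0002
```

```bash
python3 -m pendant '[[[0,0,0],[0,0,-0.002],-1],[[0,0,0],[0,0,-0.003],-1],[[0,0,0],[0,0,-0.003],-1]]'
```

```text
t: 5.6
ee_pos: [0.5332, 0.0929, 0.0485]
orientation: [[0.3, 0.0, 0.954], [-0.954, 0.0, 0.3], [-0.0, -1.0, 0.0]]
force: [-2.1, -0.2, 5.0]
width: 0.0002
```

```bash
python3 -m pendant '[[[0,0,0],[0,0,-0.001],-1],[[0,0,0],[0,0,-0.002],-1],[[0,0,0],[0,0,-0.002],-1]]'
```

```text
t: 5.85
ee_pos: [0.5333, 0.093, 0.0477]
orientation: [[0.3, 0.001, 0.954], [-0.954, 0.0, 0.3], [-0.0, -1.0, 0.001]]
force: [-6.3, 0.0, 12.9]
width: 0.0002
```

```bash
python3 -m pendant '[[[0,0,0],[0,0,-0.001],-1],[[0,0,0],[0,0,-0.002],-1],[[0,0,0],[0,0,-0.002],-1]]'; python3 look.py s6.png
```

```text
t: 6.1
ee_pos: [0.5334, 0.093, 0.0477]
orientation: [[0.3, 0.001, 0.954], [-0.954, 0.0, 0.3], [0.0, -1.0, 0.001]]
force: [-8.5, -1.3, 16.7]
width: -0.0001
6.15 [0.5334 0.093  0.0477] [-8.5718 -1.2297 16.9038] -0.00040041888611353415
```

The plunger bottomed: z stops at 0.0477 while the force rises to 17 N, after about 10 mm of travel. Next I release straight up.

```bash
python3 -m pendant '[[[0,0,0],[0,0,0.01],-1],[[0,0,0],[0,0,0.03],-1],[[0,0,0],[0,0,0.06],-1],[[0,0,0],[0,0,0.1],-1],[[0,0,0],[0,0,0.13],-1],[[0,0,0],[-0.04,-0.08,0.14],1],[[0,0,0],[-0.075,-0.428,0.14],1],[[0,0,0],[-0.075,-0.428,0.14],1],[[0,0,0],[-0.075,-0.428,0.14],1],[[0,0,0],[-0.075,-0.428,0.14],1]]'; python3 -c "
from h import *
c=snap('side','s7.png')
for r in recognise('side','plunger_top'): print(r['p'],w(c,r['at']))"
```

```text
t: 6.98
ee_pos: [0.4902, -0.1106, 0.1842]
orientation: [[0.3, 0.001, 0.954], [-0.954, 0.0, 0.3], [-0.0, -1.0, 0.001]]
force: [0.4, 0.1, 0.3]
width: 0.0605
0.56 [0.53216285 0.095527   0.08329205]
```

The plunger is back up at 0.083. Now I go above the rack.

```bash
python3 -m pendant '[[[0,0,-0.147],[-0.033,-0.225,-0.01],1],[[0,0,-0.147],[-0.033,-0.225,-0.01],1],[[0,0,-0.147],[-0.033,-0.225,-0.01],1],[[0,0,-0.147],[-0.033,-0.225,-0.01],1],[[0,0,-0.147],[-0.033,-0.225,-0.01],1],[[0,0,-0.147],[-0.033,-0.225,-0.05],1],[[0,0,-0.147],[-0.033,-0.225,-0.07],1],[[0,0,-0.147],[-0.033,-0.225,-0.08],1],[[0,0,-0.147],[-0.033,-0.225,-0.08],1]]'; python3 look.py s8.png 6
```

```text
t: 7.83
ee_pos: [0.4556, -0.3373, 0.1004]
orientation: [[0.15, -0.005, 0.989], [-0.989, 0.004, 0.15], [-0.004, -1.0, -0.004]]
force: [-0.4, 1.1, -0.0]
width: 0.0854
7.8833 [ 0.4568 -0.3377  0.1031] [ 0.0834 -0.5059 -0.1843] 0.08559578473108398
```

View pics/s8.png

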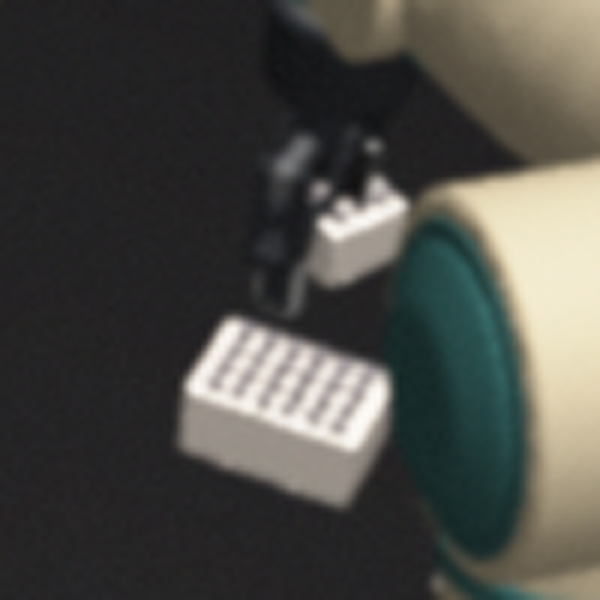

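The picture shows the open fingertips at (278,310) and about (340,205), above the rack (top centre at 291,383). They are about 35–39 mm higher than the reported TCP, which matches the 26 mm offset found at the plunger plus 13 mm of swing. I'll check the rack position from this view.

```bash
python3 - <<'E'
from h import *
np.set_printoptions(precision=4,suppress=True)
c=camera('side'); s=sense()
u,v=proj(c,[0.4568,-0.3377,0.1031]).astype(int)
f=lambda a,b,z: onplane(c,u-50+(a+.5)/6-.5,v-50+(b+.5)/6-.5,z)
P=[f(*p,.046) for p in ((235,318),(390,378),(350,450),(190,385))]
print(np.array(P),np.mean(P,0)); d=P[3]-P[2]; print(np.degrees(np.arctan2(d[1],d[0])))
d=P[0]-P[1]; print(np.degrees(np.arctan2(d[1],d[0])))
print(f(278,313,s['ee_pos'][2]+.036),f(345,200,s['ee_pos'][2]+.036),s['ee_pos'])
E
```

```text
[[ 0.5086 -0.3638  0.046 ]
 [ 0.4178 -0.3732  0.046 ]
 [ 0.4078 -0.3148  0.046 ]
 [ 0.5006 -0.3061  0.046 ]] [ 0.4587 -0.3395  0.046 ]
5.344027713924455
5.915575419754005
[ 0.4474 -0.2891  0.141 ] [ 0.4636 -0.3812  0.141 ] [ 0.4576 -0.3382  0.105 ]
```

```bash
python3 -m pendant '[[[0,0,-0.02],[0.001,0,-0.03],1],[[0,0,-0.02],[0.001,0,-0.05],1],[[0,0,-0.02],[0.001,0,-0.065],1],[[0,0,-0.02],[0.001,0,-0.08],1],[[0,0,-0.02],[0.001,0,-0.09],1],[[0,0,-0.02],[0.001,0,-0.1],1],[[0,0,-0.02],[0.001,0,-0.108],1],[[0,0,-0.02],[0.001,0,-0.11],1],[[0,0,-0.02],[0.001,0,-0.11],1]]'; python3 look.py s9.png 6
```

```text
t: 8.68
ee_pos: [0.4587, -0.3381, -0.005]
orientation: [[0.132, 0.001, 0.991], [-0.991, -0.001, 0.132], [0.001, -1.0, 0.0]]
force: [-0.2, 0.3, 0.7]
width: 0.0854
8.7333 [ 0.4589 -0.3383 -0.0044] [-0.1935  0.5002  1.0041] 0.08528215574499529
```

View pics/s9.png

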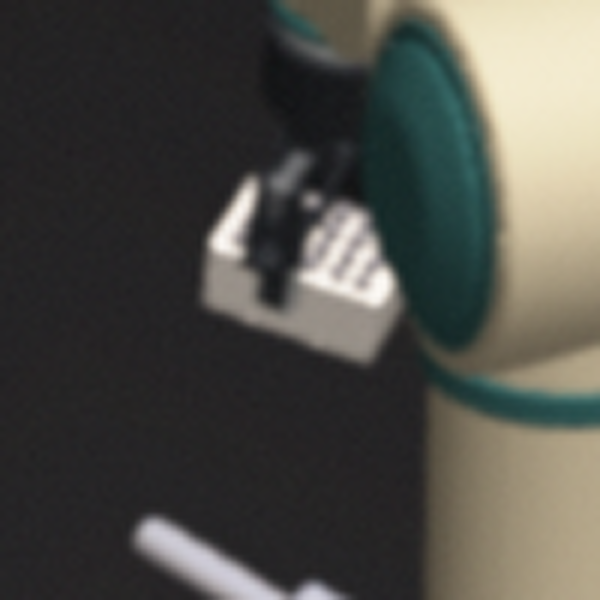

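The finger at (275,303) straddles the rack's side, well above its bottom edge (about row 330). I close the gripper.

```bash
python3 -m pendant '[[[0,0,0],[0,0,0],-1],[[0,0,0],[0,0,0],-1],[[0,0,0],[0,0,0],-1],[[0,0,0],[0,0,0],-1],[[0,0,0],[0,0,0],-1],[[0,0,0],[0,0,0],-1],[[0,0,0],[0,0,0],-1]]' 60
```

```text
t: 9.32
ee_pos: [0.4597, -0.3388, -0.0031]
orientation: [[0.132, 0.003, 0.991], [-0.991, -0.003, 0.132], [0.003, -1.0, 0.003]]
force: [-0.0, 0.8, 6.2]
width: 0.0585
```

```bash
python3 -m pendant '[[[0,0,0],[0,0,0.01],-1],[[0,0,0],[0,0,0.03],-1],[[0,0,0],[0,0,0.05],-1],[[0,0,0],[0,0,0.08],-1],[[0,0,0],[0,0,0.11],-1],[[0,0,0],[0,0,0.14],-1],[[0,0,0],[0,0,0.15],-1],[[0,0,0],[0,0,0.15],-1]]'; python3 look.py s10.png 5
```

```text
t: 9.98
ee_pos: [0.4607, -0.3398, 0.1501]
orientation: [[0.132, 0.007, 0.991], [-0.991, -0.007, 0.132], [0.008, -1.0, 0.006]]
force: [0.1, -0.5, -3.2]
width: 0.059
10.0333 [ 0.4598 -0.339   0.147 ] [-0.2485  0.2808 -4.4798] 0.058850509998153
```

View pics/s10.png

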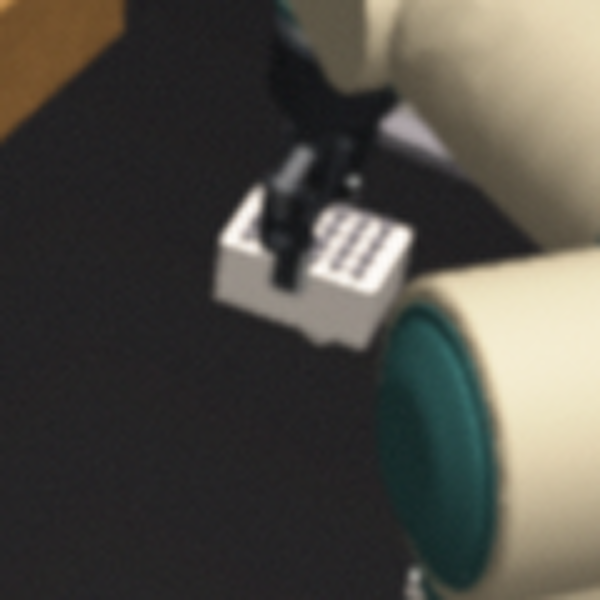

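The rack is held level (about 4 N). From here the cameras see the scanner unobstructed, so I refine its pose using edge fits on the rectified bed plane.

```bash
cat > sc.py <<'E'
from h import *
np.set_printoptions(precision=4,suppress=True)
s0=np.array([.565,.187]);a0=-.115
R2=lambda a:np.array([[np.cos(a),-np.sin(a)],[np.sin(a),np.cos(a)]])
def edges(n,z=.05):
    c=camera(n); g=cv2.cvtColor(c['image'],cv2.COLOR_RGB2GRAY).astype(np.float32)
    def prof(P): # P Nx2 scanner coords -> gray
        W=np.c_[s0+P@R2(a0).T,np.full(len(P),z)]
        q=np.array([proj(c,X) for X in W],np.float32)
        return cv2.remap(g,q[:,0].copy(),q[:,1].copy(),cv2.INTER_LINEAR).ravel()
    for name,ax,sg,H,L in (('+x',0,1,.13,.15),('-x',0,-1,.13,.15),('+y',1,1,.15,.13),('-y',1,-1,.15,.13)):
        D=np.arange(-.016,.018,.0005); pts=[]
        for t in np.arange(-L+.02,L-.02,.004):
            P=np.zeros((len(D),2)); P[:,ax]=sg*(H+D); P[:,1-ax]=t
            v=cv2.GaussianBlur(prof(P)[None],(1,1),0)[0]; dv=np.gradient(v); i=dv.argmin()
            pts.append((t,D[i]))
        p=np.array(pts); k=np.abs(p[:,1]-np.median(p[:,1]))<.005
        m,b=np.polyfit(p[k,0],p[k,1],1); r=p[k,1]-(m*p[k,0]+b)
        print(n,name,'offset mm',round(b*1e3,2),'slope deg',round(np.degrees(m),2),'sd',round(r.std()*1e3,2),k.sum(),len(k))
edges('top');edges('side')
E
python3 sc.py
```

```text
top +x offset mm 0.31 slope deg -0.36 sd 1.09 65 65
top -x offset mm -0.82 slope deg 0.03 sd 0.75 65 65
top +y offset mm 0.68 slope deg 0.08 sd 0.72 55 55
top -y offset mm -0.72 slope deg -0.01 sd 0.93 55 55
side +x offset mm 6.79 slope deg -0.01 sd 0.65 51 65
side -x offset mm 17.17 slope deg 0.1 sd 0.38 53 65
side +y offset mm 1.99 slope deg 0.16 sd 0.32 55 55
side -y offset mm -3.1 slope deg 0.03 sd 0.5 55 55
```

```bash
python3 -m pendant '[[[0,0,-0.05],[0.01,0.03,0.02],-1],[[0,0,-0.1],[0.016,0.07,0.02],-1],[[0,0,-0.15],[0.022,0.11,0.02],-1],[[0,0,-0.2],[0.029,0.15,0.02],-1],[[0,0,-0.246],[0.036,0.19,0.02],-1],[[0,0,-0.246],[0.042,0.23,0.02],-1],[[0,0,-0.246],[0.049,0.27,0.02],-1],[[0,0,-0.246],[0.055,0.31,0.02],-1],[[0,0,-0.246],[0.062,0.35,0.02],-1],[[0,0,-0.246],[0.065,0.37,0.02],-1]]'
```

```text
t: 10.97
ee_pos: [0.5226, 0.0361, 0.1612]
orientation: [[-0.111, -0.005, 0.994], [-0.994, 0.001, -0.111], [-0.001, -1.0, -0.005]]
force: [0.3, -0.4, -3.7]
width: 0.0588
```

```bash
python3 -m pendant '[[[0,0,0],[0.006,0.035,0.005],-1],[[0,0,0],[0.013,0.075,0.005],-1],[[0,0,0],[0.02,0.115,0.005],-1],[[0,0,0],[0.026,0.155,0.005],-1],[[0,0,0],[0.032,0.19,0.005],-1],[[0,0,0],[0.036,0.21,0.005],-1],[[0,0,0],[0.036,0.21,-0.02],-1],[[0,0,0],[0.036,0.21,-0.05],-1],[[0,0,0],[0.036,0.21,-0.07],-1],[[0,0,0],[0.036,0.21,-0.07],-1]]';python3 look.py s11.png 6
```

```text
t: 11.8
ee_pos: [0.5543, 0.2447, 0.0821]
orientation: [[-0.11, -0.019, 0.994], [-0.994, -0.004, -0.11], [0.006, -1.0, -0.018]]
force: [-1.2, -0.3, -5.4]
width: 0.0586
11.85 [0.5558 0.2451 0.0858] [ 0.9482  0.0701 -2.9476] 0.05861518626722288
```

View pics/s11.png

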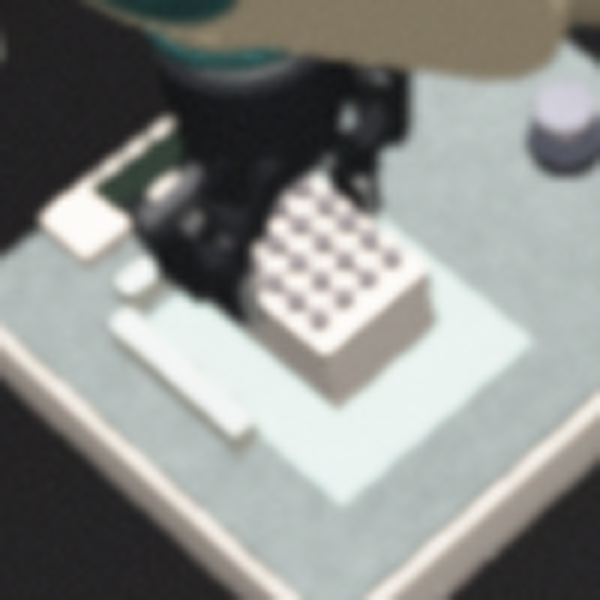

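The rack hangs level over the bed and parallel to the stops, with clear gaps to both (the long stop runs from (115,320) to (245,430)). Now I lower it.

```bash
python3 -m pendant '[[[0,0,0],[0.001,0,-0.015],-1],[[0,0,0],[0.001,0,-0.025],-1],[[0,0,0],[0.001,0,-0.031],-1],[[0,0,0],[0.001,0,-0.034],-1],[[0,0,0],[0.001,0,-0.034],-1],[[0,0,0],[0.001,0,-0.034],-1]]'
```

```text
t: 12.35
ee_pos: [0.5572, 0.2452, 0.0527]
orientation: [[-0.111, -0.013, 0.994], [-0.994, -0.002, -0.111], [0.003, -1.0, -0.013]]
force: [-0.2, 0.1, -3.5]
width: 0.0583
```

```bash
python3 -m pendant '[[[0,0,0],[0,0,-0.001],-1],[[0,0,0],[0,0,-0.002],-1],[[0,0,0],[0,0,-0.003],-1],[[0,0,0],[0,0,-0.003],-1]]'; python3 -c "
from bench import *
s=sense();print(s['ee_pos'],s['force'],s['ft_torque'])"
```

```text
t: 12.68
ee_pos: [0.5572, 0.2452, 0.0497]
orientation: [[-0.111, -0.013, 0.994], [-0.994, -0.002, -0.111], [0.003, -1.0, -0.013]]
force: [0.9, -0.1, -3.5]
width: 0.0584
[0.55722989 0.24521988 0.04969952] [ 0.93120069 -0.05876554 -3.49735345] [-0.00595415  0.0010695   0.00241072]
```

```bash
python3 -m pendant '[[[0,-0.014,0],[0,0,-0.001],-1],[[0,-0.014,0],[0,0,-0.002],-1],[[0,-0.014,0],[0,0,-0.003],-1],[[0,-0.014,0],[0,0,-0.003],-1]]'; python3 -c "
from bench import *
s=sense();print(s['ee_pos'],s['force'],s['ft_torque'])"
```

```text
t: 13.02
ee_pos: [0.5572, 0.2453, 0.0469]
orientation: [[-0.111, 0.001, 0.994], [-0.994, -0.002, -0.111], [0.001, -1.0, 0.001]]
force: [-0.9, -0.7, -1.7]
width: 0.0586
[0.55719104 0.24531429 0.04692134] [-0.90609405 -0.73613966 -1.68006697] [-0.04828268  0.09195902 -0.03326254]
```

```bash
python3 -m pendant '[[[0,0,0],[0,0,-0.001],-1],[[0,0,0],[0,0,-0.0015],-1],[[0,0,0],[0,0,-0.0015],-1]]'; python3 -c "
from bench import *
s=sense();print(s['ee_pos'],s['force'],s['ft_torque'])"
```

```text
t: 13.27
ee_pos: [0.5577, 0.2455, 0.0469]
orientation: [[-0.111, 0.002, 0.994], [-0.994, -0.001, -0.111], [0.001, -1.0, 0.003]]
force: [-3.1, -0.3, 5.2]
width: 0.0587
[0.55767717 0.24545856 0.04691985] [-3.14510854 -0.26623158  5.2144609 ] [-0.40040234  0.56208822 -0.03191786]
```

The rack is seated on the bed at z = 0.0469. Now I slide it along scanner +y (0.114, 0.994) towards the long stop.

```bash
python3 -m pendant '[[[0,0,0],[0.0006,0.005,0],-1],[[0,0,0],[0.0011,0.01,0],-1],[[0,0,0],[0.0016,0.014,0],-1],[[0,0,0],[0.0018,0.016,0],-1],[[0,0,0],[0.0018,0.016,0],-1]]'; python3 -c "
from bench import *
s=sense();print(s['ee_pos'],s['force'],s['ft_torque'])"
```

```text
t: 13.68
ee_pos: [0.5596, 0.2623, 0.047]
orientation: [[-0.11, 0.003, 0.994], [-0.994, -0.001, -0.11], [0.0, -1.0, 0.003]]
force: [-0.2, 0.9, -0.9]
width: 0.0587
[0.5596429  0.26228889 0.04699146] [-0.16642634  0.91822463 -0.91946621] [0.15233394 0.035479   0.01241388]
```

```bash
python3 -m pendant '[[[0,0,0],[0.0002,0.002,0],-1],[[0,0,0],[0.0005,0.004,0],-1],[[0,0,0],[0.0005,0.004,0],-1]]'; python3 -c "
from bench import *
s=sense();print(s['ee_pos'],s['force'],s['ft_torque'])"
```

```text
t: 13.93
ee_pos: [0.5596, 0.263, 0.047]
orientation: [[-0.112, 0.0, 0.994], [-0.994, -0.007, -0.112], [0.007, -1.0, 0.001]]
force: [-6.7, -14.1, 5.4]
width: 0.0587
[0.55964225 0.263046   0.04702637] [ -6.67621757 -14.05064269   5.3679666 ] [-2.35449904  1.00154532 -0.44757985]
```

Contact with the long stop is at y ≈ 0.263, within 2 mm of the estimate. Now I slide along scanner +x (0.994, -0.113).

```bash
python3 -m pendant '[[[0.004,0,0],[0.005,-0.0006,0],-1],[[0.004,0,0],[0.01,-0.0011,0],-1],[[0.004,0,0],[0.014,-0.0016,0],-1],[[0.004,0,0],[0.016,-0.0018,0],-1],[[0.004,0,0],[0.016,-0.0018,0],-1]]'; python3 -c "
from bench import *
s=sense();print(s['ee_pos'],s['force'],s['ft_torque'])"
```

```text
t: 14.35
ee_pos: [0.5762, 0.261, 0.047]
orientation: [[-0.113, 0.0, 0.994], [-0.994, -0.003, -0.113], [0.003, -1.0, 0.001]]
force: [0.8, -2.6, 0.1]
width: 0.0588
[0.5761525  0.26102848 0.04697362] [ 0.77778601 -2.59886982  0.07753006] [-0.4303411  -0.07556424 -0.10816364]
```

```bash
python3 -m pendant '[[[0,0,0],[0.002,-0.0002,0],-1],[[0,0,0],[0.004,-0.0005,0],-1],[[0,0,0],[0.004,-0.0005,0],-1]]'; python3 -c "
from bench import *
s=sense();print(s['ee_pos'],s['force'],s['ft_torque'])"
```

```text
t: 14.6
ee_pos: [0.5804, 0.2605, 0.0469]
orientation: [[-0.113, 0.001, 0.994], [-0.994, -0.003, -0.113], [0.003, -1.0, 0.001]]
force: [-0.2, -2.1, 0.4]
width: 0.0587
[0.58043487 0.26050931 0.04693194] [-0.182672   -2.09699095  0.39150614] [-0.46277934  0.14056688 -0.03769711]
```

```bash
python3 -m pendant '[[[0,0,0],[0.002,-0.0002,0],-1],[[0,0,0],[0.003,-0.0003,0],-1],[[0,0,0],[0.003,-0.0003,0],-1]]'; python3 -c "
from bench import *
s=sense();print(s['ee_pos'],s['force'],s['ft_torque'])"
```

```text
t: 14.85
ee_pos: [0.5837, 0.2602, 0.047]
orientation: [[-0.113, 0.001, 0.994], [-0.994, -0.003, -0.113], [0.003, -1.0, 0.001]]
force: [-2.5, -2.4, 0.6]
width: 0.0589
[0.58365802 0.26020269 0.04695464] [-2.52267954 -2.40829349  0.57010063] [-0.39908007  0.26825189 -0.05494736]
```

```bash
python3 -m pendant '[[[0,0,0],[0.002,-0.0002,0],-1],[[0,0,0],[0.003,-0.0003,0],-1],[[0,0,0],[0.003,-0.0003,0],-1]]'; python3 -c "
from bench import *
s=sense();print(s['ee_pos'],s['force'],s['ft_torque'])"
```

```text
t: 15.1
ee_pos: [0.584, 0.2602, 0.0471]
orientation: [[-0.113, -0.006, 0.994], [-0.994, -0.004, -0.113], [0.005, -1.0, -0.005]]
force: [-17.3, -3.9, 8.7]
width: 0.0585
[0.58401746 0.2602225  0.04714343] [-17.29005374  -3.90351351   8.70778497] [-0.54008488  2.71540491 -0.54303412]
```

Both stops are found. Now the firm push into the corner, with light downward force and the tilt levelled.

```bash
python3 -m pendant '[[[0.002,-0.006,0],[0.0015,0.0015,-0.0005],-1],[[0.002,-0.006,0],[0.0025,0.0025,-0.001],-1],[[0.002,-0.006,0],[0.0036,0.003,-0.001],-1],[[0.002,-0.006,0],[0.0036,0.003,-0.001],-1],[[0.002,-0.006,0],[0.0036,0.003,-0.001],-1],[[0.002,-0.006,0],[0.0036,0.003,-0.001],-1]]'; python3 look.py s12.png 8; python3 -c "
from bench import *
s=sense();print(s['orientation'].round(4) if hasattr(s['orientation'],'round') else s['orientation'],s['force'],s['ft_torque'])"
```

```text
t: 15.6
ee_pos: [0.584, 0.2604, 0.0472]
orientation: [[-0.114, -0.01, 0.993], [-0.993, -0.008, -0.115], [0.009, -1.0, -0.009]]
force: [-28.0, -17.6, 19.3]
width: 0.0588
15.65 [0.584  0.2604 0.0472] [-28.8658 -17.9197  19.1466] 0.0587243269555606
[[-0.1145 -0.0099  0.9934]
 [-0.9934 -0.0079 -0.1146]
 [ 0.009  -0.9999 -0.009 ]] [-28.86584013 -17.91969732  19.14657744] [-2.74575589  4.34666795 -0.65023607]
```

View pics/s12.png

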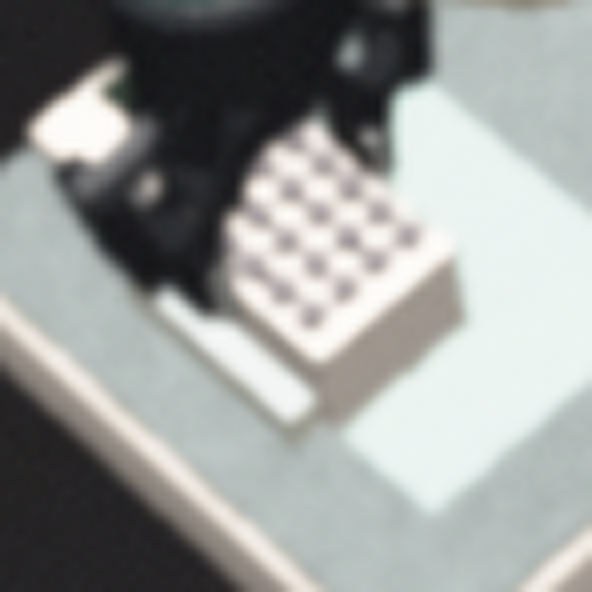

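The rack sits flush in the corner in the picture (long side against the bar at (160–310, 300–410)). The tool leans about 0.01 rad under load and a residual yaw moment of -0.65 N m remains, so I'll level the tool, trim the yaw and ease the force slightly.

```bash
python3 -m pendant '[[[0.004,-0.006,-0.003],[0.002,0.002,-0.0003],-1],[[0.008,-0.012,-0.005],[0.003,0.0025,-0.0003],-1],[[0.012,-0.018,-0.007],[0.0035,0.003,-0.0003],-1],[[0.012,-0.018,-0.007],[0.0035,0.003,-0.0003],-1],[[0.012,-0.018,-0.007],[0.0035,0.003,-0.0003],-1],[[0.012,-0.018,-0.007],[0.0035,0.003,-0.0003],-1]]';  python3 -c "
from bench import *
s=sense();print(s['ee_pos'],s['orientation'],s['force'],s['ft_torque'])"
```

```text
t: 16.15
ee_pos: [0.5843, 0.2606, 0.047]
orientation: [[-0.122, -0.001, 0.992], [-0.992, -0.002, -0.122], [0.002, -1.0, -0.001]]
force: [-21.4, -15.7, 14.2]
width: 0.0583
[0.58433593 0.26062119 0.04696021] [[-1.22456830e-01 -8.34309525e-04  9.92473490e-01]
 [-9.92471322e-01 -2.15006433e-03 -1.22458370e-01]
 [ 2.23605004e-03 -9.99997341e-01 -5.64738215e-04]] [-21.40338077 -15.69168827  14.223786  ] [-2.79847713  3.51274845 -0.24232427]
```

The tool is now level. The yaw moment of -0.24 N m lies well inside the range that means line contact on both stops. One last check of stability and bystanders, then I hand in.

```bash
python3 - <<'E'
from h import *
np.set_printoptions(precision=3,suppress=True)
for n in ('side','top'):
    c=snap(n,n+'z.png')
    for o in ('rack','plunger_top','square_rack','tall_jar','beaker','spatula','notebook','weigh_dish'):
        r=recognise(n,o)
        if r: print(n,o,round(r[0]['p'],2),w(c,r[0]['at']))
s=sense(); print(s['t'],s['ee_pos'],s['force'],s['ft_torque'],s['width'])
hand_in()
E
```

```text
side rack 0.67 [0.555 0.265 0.096]
side plunger_top 0.56 [0.537 0.096 0.083]
side square_rack 0.65 [ 0.506 -0.476  0.04 ]
side tall_jar 0.89 [ 0.701 -0.279  0.086]
side beaker 0.55 [ 0.722 -0.144  0.065]
side spatula 0.92 [ 0.331 -0.125  0.002]
side notebook 0.58 [0.483 0.534 0.013]
top rack 0.6 [0.554 0.265 0.092]
top square_rack 0.86 [ 0.512 -0.482  0.039]
top beaker 0.8 [ 0.74  -0.153  0.048]
top spatula 0.72 [0.481 0.533 0.016]
top notebook 0.71 [0.478 0.533 0.012]
top weigh_dish 0.74 [ 0.312 -0.342 -0.001]
17.05 [0.584 0.261 0.047] [-21.787 -14.555  13.986] [-2.779  3.507 -0.238] 0.058932854941440085
the job is handed in; nothing more can be done
```

I pressed the plunger to its hard stop and let it spring back. I then slid the rack into the scanner corner and handed in at about 17 s, still pushing it against both stops.

- **Plunger:** it travelled about 10 mm, then the position stayed fixed while the force rose to 17 N. Afterwards the camera put its top back at about 0.083 m, close to its up height of 0.084 m.
- **Rack:** it sits upright on the bed, pressed with about 22 N towards the short stop, 15 N towards the long stop and 14 N down. The tool was level and the readings steady over the last second before hand-in. In the last picture I viewed, taken just before a final small levelling adjustment, the rack was flush against the long stop. The gripper hid the short stop, so that contact and the final alignment rest on force and moment readings only.
- **Bystanders:** all those found again were within about 6 mm of where they started. The exception was the top camera's spatula report, which landed on the notebook; the side camera saw the spatula in place. I did not check the pen on its own.
- **Disagreement:** the true fingertips were about 26 mm higher than the reported tool point when shut, so I set heights by contact instead.

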